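Chock the coffee tin on the sloping rest

TASK

Lay the red-banded coffee tin on its side across a lane of the sloping rest so that it stays put behind a chock. One of the two sliding chocks has a worn catch: slide them down by hand to feel which one is stopped hard part-way, leave that one down on its catch, and set the tin in its lane on the uphill side, pressing it lightly against the chock before you let go, with no drop and no free roll. Leave everything else on the counter where it is.

Things in the scene. Friction and masses are not known exactly. Their poses are not given: they have to be found in the camera images.
- rest: Fixed two-lane sloping tin rest, 260 (x) x 300 mm (y), aluminium deck, dark wood sides. Origin on the counter under its centre, z up. Deck slopes 10 degrees, downhill to its own -x, 62 mm above the counter over the origin. Lane centres at y = +72 mm (chock a) and -72 mm (chock b), lanes 143 mm wide, bounded by 15 mm high strips at the sides and the low end; a dark slot runs down each.
- tin: Closed steel coffee tin with a red band and black end, a plain cylinder 56 mm in diameter, 110 mm long, about 0.4 to 0.65 kg, lying on its side in the cradle. Origin at the centre of the cylinder, own y axis along its length. It rolls freely when laid across a lane.
- cradle: Fixed black tray 120 x 150 x 4 mm on the counter with two parallel steel rods (10 mm thick, along its own y, 32 mm apart) between which the tin lies with its axis along the cradle's y, 38 mm above the counter. Origin at the centre of its underside.
- slide_a (a joint): Travel of chock a down its slot, m: 0 uphill, 0.085 at the bottom; starts at 0 to 0.025. A good catch stops it hard at about 0.050; a worn one lets it run to 0.085. One chock is good, one worn, in changing order; they look alike. It slides with under 1 N above the catch and stays where left, but the tin's weight carries a worn one away.
- chock_a: Yellow fork-shaped chock a. Origin on the deck at the middle of its bearing face; x uphill along the deck, z square to the deck. Two cheeks, 16 mm wide, 36 high, at y = +/-46 mm, from their black bearing faces (x = 0) back to x = -36; between them a free gap of 76 mm for a finger, with a 9 mm high bar at x = -24 to -54. A tin bearing on it has its axis at x = 28, z = 28 mm, along y.
- tab_a (a point): Grip point on the black upright tab of chock a, 45 mm downhill of its bearing face, 38 mm off the deck. The tab is vertical, 12 mm thick along the rest's x, 30 mm wide, its top 20 mm above this point; pinch it across the thickness from above.
- slide_b (a joint): Travel of chock b down its slot, m: 0 uphill, 0.085 at the bottom; starts at 0 to 0.025. As for chock a; whichever of the two is worn, the other is good. It slides with under 1 N above the catch and stays where left, but the tin's weight carries a worn one away.
- chock_b: Yellow fork-shaped chock b. Origin on the deck at the middle of its bearing face; x uphill along the deck, z square to the deck. Two cheeks, 16 mm wide, 36 high, at y = +/-46 mm, from their black bearing faces (x = 0) back to x = -36; between them a free gap of 76 mm for a finger, with a 9 mm high bar at x = -24 to -54. A tin bearing on it has its axis at x = 28, z = 28 mm, along y.
- tab_b (a point): Grip point on the black upright tab of chock b, 45 mm downhill of its bearing face, 38 mm off the deck. The tab is vertical, 12 mm thick along the rest's x, 30 mm wide, its top 20 mm above this point; pinch it across the thickness from above.
- cup: Bystander, not to be moved: white mug, rim 84 mm across, 65 mm high. Origin at the centre of its underside.
- jug: Bystander, not to be moved: steel jug with a handle, 84 mm across, 110 mm high. Origin at the centre of its underside.
- tamper: Bystander, not to be moved: dark steel tamper standing on its 58 mm foot, 87 mm high. Origin at the centre of its underside.
- shaker: Bystander, not to be moved: white jar with steel cap, 52 mm across, 130 mm high. Origin at the centre of its underside.
- blue_tin: Bystander, not to be moved: like the tin to be moved, but with a blue band and standing upright, 56 mm across, 110 mm high. Origin at the centre of its underside.
- portafilter: Bystander, not to be moved: coffee filter holder lying flat: steel head 72 mm across, black handle, 220 mm long over all. Origin at the centre of its underside (under the head).
There are look-alikes about, which are no part of the job. What is shaped like the tin but pink or turquoise is not meant.

How it is judged:
By the outcome, as a careful person would: the job done as asked, in the order asked, and still so for the second after the job is handed in, with the robot touching nothing.
It also fails if it takes over 61 s, if anything falls off the work surface, if the arm or the gripper's body presses on something with over 40 N, if the wrist force passes 120 N, or if a joint passes its speed limit or range.

ROBOT

A 6-joint arm with a two-finger parallel gripper is mounted at the origin on the work surface. World frame = base frame: x ahead of the robot, y to its left, z up, the work surface at z = 0. Lengths are in m, angles in rad, forces in N, time in s.
With the tool pointing down it reaches from about 0.4 to 0.825 m from the base axis. Payload 7 kg.
Tool frame: the origin (TCP) lies on the mounting face of the last link; the fingertips stand arm.tcp_to_tips ahead of it and the grasp point (between the pads) lies 159 mm ahead of it (arm.tcp_to_tips is the distance from the TCP to the fingertips, in m); z points along the fingers, y is the direction in which the jaws open and shut (so a half turn about z gives the same grasp; the last joint's range is limited). The gripper opens to 88 mm and grips with 3 to 60 N. Pads are 19 mm wide; open, the fingers measure 130 mm over their backs; the gripper's body (78 mm by 193 mm) begins 47 mm behind the grasp point.
Start: joints at [1.517, 0.359, 0.012, 0, -1.224, -0.288], TCP at [0.226, 0.636, 0.405] pointing down, gripper open.
Joint ranges: [-3.07, 3.07], [-1.43, 2.12], [-1.02, 1.25], [-3.03, 1.67], [-3.05, -0], [-3.03, 3.03]. Speed limits (rad/s): [2.39, 2.39, 3.01, 3.14, 3.14, 3.14].

INTERFACE

Orientations are given as [roll, pitch, yaw] about the fixed x, y, z axes, in that order (R = Rz(yaw) Ry(pitch) Rx(roll)).
In Python, from station import arm, cams, job_done, finder gives the robot as it stands.
- The arm moves only by the tool play_rows, never from a script. Its argument "targets" is a list that holds one entry, the list of rows, each a list of 4 numbers: the shift along the tool's x, y, z in m, then the turn about the tool's z in degrees. A call has 1 to 5 rows; each row is the pose to reach, as a shift and turn from the pose commanded when the call began, along the tool's axes at that moment; what a row does not reach only later rows make up. A row lasts 1/8 s, in which the tool goes at most 62.5 mm and 10.7 degrees, less where a joint would pass 70% of its speed; a pose out of reach is approached as far as the arm can. A call with a gripper value outside its range is refused whole. "grip" is the closure in counts, from 0 (fully open) to 255 (shut), set as the call begins (left out, the last holds). The fingers move at their own pace and stop on an object; "newtons" is the grip in N (left out, the last holds). Time passes only in rows, so rows that repeat a pose let the fingers close. It gives the time, the measured TCP pose, the force and the opening at its end, in the units of the state.
- arm.get_state(): the state, without advancing time (a new reading comes with each control period).
- cams.grab_frame(name): name is "scene" or "side" or "wrist"; returns (picture, depth): 400x640x3 uint8, red, green, blue; 400x640 float32, m along the optical axis (not along the pixel's ray), 0 where there is no reading.
- cams.camera_params(name): a dict with "intrinsics" (3x3 intrinsics, pixels), "position" and "attitude" of the camera in the world. Camera axes: x right, y down, z forward; pixel columns grow to the right and rows downward; lengths in m; the calibration is good to about 2 mm. A picture is of the moment at which its call begins: read the wrist's pose just before it. camera_params takes no time and is no camera call; for the wrist camera it gives the pose at the moment of the call.
- job_done(): hands the job in, once; it reports no verdict.
Trained networks look in the newest picture that a camera, given by its name, has taken for a name from the list of things; names that differ only in an ending like _2 or _b are one class to them, and where a whole thing is asked for, a point or a joint stands for the part that bears it (a point fixed in the world has none). Each returns a list of dicts, best first, with "score" (0 to 1); they miss things now and then, are a little off and sometimes report something else, mostly with a low value. They report only what shows in the picture. A call takes as long as a camera call. They do not tell look-alikes from the thing itself.
- finder.find_in(camera, query): "xyz" ([x, y, z] in m, in world coordinates, good to about 4 mm: the middle of the surface that is visible of it).
- finder.masks_of(camera, query): "mask" (400x640 bool, what is visible of it).
The state is a dict: "t": time; "q": joint angles; "qd": joint speeds; "joint_efforts": joint torques, N m; "eef_pos": TCP position; "ee_rot": TCP orientation; "force": force on the tool from outside, world axes, zero at the start; "moment": the same for the moment, N m; "width": finger opening in m.
Only numpy, scipy, OpenCV 4.12 (cv2) and the standard library are available. Lean on these libraries where they do the work, as an engineer would, in place of code of your own. Each camera call takes 0.05 s, during which the arm holds its last target. There are 200 camera calls.

## Working session

There is one attempt and no reset: what is moved stays moved. The work goes in short steps, Python scripts to look and compute and a tool call to move; the robot and the scene stay as the last step left them, time stands still between calls to the robot, and variables do not carry over. Pictures are saved under pics/ and viewed, about 8 in all and at most 12, crops included, and the job is handed in when it is done.

Besides the shell and the picture viewer there is one more tool, called after "Call:" in YAML: its name, and indented under it one key for each argument. play_rows: Moves the arm, as the interface text tells. Its arguments: {"type":"object","properties":{"targets":{"type":"array","items":{"type":"array","items":{"type":"array","items":{"type":"number"}}}},"grip":{"type":"number"},"newtons":{"type":"number"}},"required":["targets"]}

```bash
mkdir -p pics; ls
cat > h.py <<'E'
import numpy as np, cv2, json
from station import arm, cams, job_done, finder
def cam(n):
    p=cams.camera_params(n); return np.array(p["intrinsics"]),np.array(p["position"]),p["attitude"]
def R_of(a):
    from scipy.spatial.transform import Rotation as R
    a=np.array(a)
    if a.shape==(3,3): return a
    return R.from_euler("xyz",a).as_matrix()
def cloud(n,depth,P=None):
    K,p,a=P or cam(n); v,u=np.mgrid[:400,:640]
    c=np.stack([(u-K[0,2])/K[0,0]*depth,(v-K[1,2])/K[1,1]*depth,depth],-1)
    return c@R_of(a).T+p
E
python3 - <<'E'
from h import *
for n in("scene","side"):
    im,d=cams.grab_frame(n); cv2.imwrite(f"pics/{n}0.png",im[...,::-1]); np.savez(f"{n}0.npz",im=im,d=d)
    print(n,cams.camera_params(n))
    for q in("tin","rest","cradle","tab_a","chock_a"):
        print(q,[(np.round(r["xyz"],3).tolist(),round(r["score"],2)) for r in finder.find_in(n,q)][:5])
s=arm.get_state(); print({k:np.round(v,3).tolist() for k,v in s.items()}); print(arm.tcp_to_tips)
E
```

```text
pics
scene {'intrinsics': array([[367.86810548,   0.        , 314.42330556],
       [  0.        , 367.86810548, 204.29877706],
       [  0.        ,   0.        ,   1.        ]]), 'position': array([ 1.21822907, -0.11462697,  0.94204042]), 'attitude': array([-2.49353899, -0.00934782,  1.46720496])}
tin [([0.392, -0.49, 0.043], 0.95), ([0.348, -0.337, 0.047], 0.79), ([0.572, -0.52, 0.047], 0.58), ([0.523, -0.319, 0.053], 0.57)]
rest [([0.574, 0.036, 0.067], 0.67)]
cradle [([0.535, -0.324, 0.004], 0.75), ([0.785, 0.292, 0.03], 0.49)]
tab_a [([0.528, -0.031, 0.089], 0.93), ([0.554, 0.113, 0.088], 0.7)]
chock_a [([0.53, -0.031, 0.095], 0.82), ([0.552, 0.112, 0.089], 0.66)]
side {'intrinsics': array([[470.83864712,   0.        , 320.48566034],
       [  0.        , 470.83864712, 194.52738102],
       [  0.        ,   0.        ,   1.        ]]), 'position': array([-0.38707341, -0.91913295,  0.85554029]), 'attitude': array([-2.09318971,  0.01450024, -0.82632938])}
tin [([0.311, -0.354, 0.046], 0.91), ([0.365, -0.508, 0.045], 0.68), ([0.491, -0.332, 0.057], 0.56)]
rest [([0.51, -0.0, 0.058], 0.8), ([0.685, -0.262, 0.024], 0.56)]
cradle [([0.493, -0.334, 0.054], 0.73), ([0.541, 0.098, 0.09], 0.72), ([0.483, -0.355, 0.0], 0.59)]
tab_a [([0.545, 0.098, 0.093], 0.84), ([0.52, -0.046, 0.088], 0.69)]
chock_a [([0.545, 0.096, 0.092], 0.82), ([0.518, -0.046, 0.089], 0.64)]
{'t': 0.6, 'q': [1.517, 0.359, 0.012, -0.0, -1.224, -0.288], 'qd': [0.0, 0.0, 0.0, -0.0, 0.0, 0.0], 'joint_efforts': [0.001, -58.199, 29.318, 7.0, 0.013, -0.0], 'eef_pos': [0.226, 0.636, 0.405], 'ee_rot': [-3.142, 0.0, -0.342], 'force': [-0.605, 0.26, -1.156], 'moment': [0.01, -0.059, 0.006], 'width': 0.088}
0.1781
```

View pics/scene0.png

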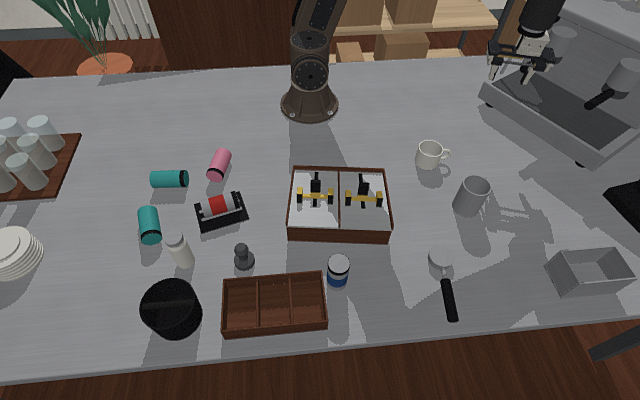

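Run:
```python
import cv2
a=cv2.imread("pics/side0.png");cv2.imwrite("pics/side0b.png",a)
```

```text
(no output)
```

View pics/side0.png

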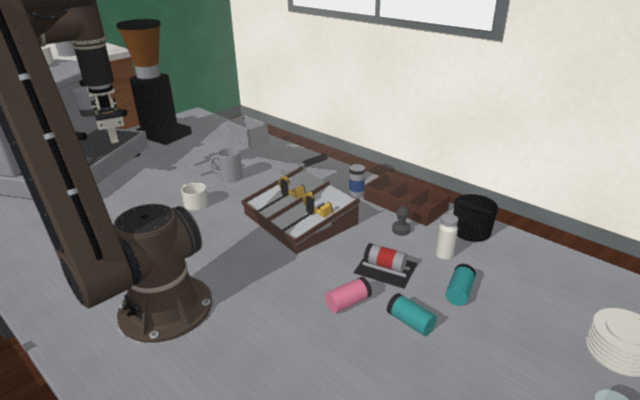

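Pink (219,164) and two turquoise tins (170,179), (150,224) are look-alikes. The one with the red band in the black cradle at scene (219,205), side (387,258), fits. The rest is at scene (340,205), and it slopes down toward the robot. Next I'll fit the rest and the cradle geometrically.

Run:
```python
from h import *
from scipy.optimize import minimize
z=np.load("scene0.npz"); im,d=z["im"],z["d"]; c=cloud("scene",d)
zs=np.load("side0.npz"); cs=cloud("side",zs["d"])
for n,cc,i in(("scene",c,im),("side",cs,zs["im"])):
    P=cc.reshape(-1,3); I=i.reshape(-1,3).astype(int)
    m=(abs(P[:,0]-.56)<.22)&(abs(P[:,1]-.04)<.23)
    # table
    t=m&(abs(P[:,2])<.015); print(n,"table z",np.median(P[t,2]))
    up=m&(P[:,2]>.03)&(P[:,2]<.13)&(abs(P[:,0]-.56)<.17)&(abs(P[:,1]-.04)<.19)
    deck=up&(I.min(1)>130)&(np.ptp(I,axis=1)<30)
    D=P[deck]
    if len(D)>50:
        A=np.c_[D[:,:2],np.ones(len(D))]; w=np.ones(len(D),bool)
        for _ in range(6):
            s=np.linalg.lstsq(A[w],D[w,2],rcond=None)[0]; w=abs(A@s-D[:,2])<.006
        print("deck",len(D),w.sum(),s,"slope",np.degrees(np.arctan(np.hypot(*s[:2]))),"yaw",np.degrees(np.arctan2(s[1],s[0])))
    r=cv2.minAreaRect(P[up][:,:2].astype(np.float32)); print("rect",r)
    yl=up&(I[:,0]-I[:,2]>70)&(I[:,1]-I[:,2]>50)
    for lo,hi in((-.2,.035),(.035,.3)):
        q=P[yl&(P[:,1]>lo)&(P[:,1]<hi)]; print("yellow",len(q),q.mean(0),q.min(0),q.max(0))
    R=(abs(P[:,0]-.52)<.12)&(abs(P[:,1]+.32)<.12)&(P[:,2]>.02)&(P[:,2]<.1)
    rb=P[R&(I[:,0]>120)&(I[:,1]<80)&(I[:,2]<80)]; print("red",len(rb),rb.mean(0),rb.max(0))
    tn=P[R]; k=tn[tn[:,2]>.05]; print("tin>.05",len(k),k.mean(0),cv2.minAreaRect(k[:,:2].astype(np.float32)))
cv2.imwrite("pics/crop1.png",np.hstack([cv2.resize(im[150:250,180:300,::-1],None,fx=3.3,fy=3.3),cv2.resize(im[150:250,280:400,::-1],None,fx=3.3,fy=3.3)]))
```

```text
scene table z -0.0015549157640224465
deck 1769 1769 [ 0.17648541 -0.02560851 -0.03280875] slope 10.11146942933942 yaw -8.256151528276874
rect ((0.5307499766349792, 0.03913581371307373), (0.301538348197937, 0.2686474621295929), 81.78936004638672)
yellow 174 [ 0.53021491 -0.03498299  0.08071194] [ 0.51088842 -0.0876252   0.05750204] [0.5540816  0.01756615 0.10356352]
yellow 176 [0.55613882 0.10896882 0.08235556] [0.53481673 0.05365969 0.05891581] [0.57920141 0.16060374 0.10436098]
red 182 [ 0.51644247 -0.33001314  0.06052868] [ 0.53755062 -0.30596878  0.06794595]
tin>.05 462 [ 0.51531732 -0.32329861  0.05989392] ((0.5107786059379578, -0.32412153482437134), (0.04745299741625786, 0.10930424183607101), 16.20464324951172)
side table z 0.001834307535882429
deck 1233 1228 [ 0.17365148 -0.0254955  -0.02782346] slope 9.954769248868612 yaw -8.352489207495042
rect ((0.5302738547325134, 0.03817635774612427), (0.3140895366668701, 0.26848670840263367), 81.72338104248047)
yellow 162 [ 0.52715669 -0.06363673  0.0896555 ] [ 0.50799586 -0.09188896  0.06319956] [0.55842711 0.01899282 0.10703651]
yellow 95 [0.55344299 0.0708471  0.08984626] [0.53517248 0.04792136 0.07067243] [0.57825585 0.15345422 0.1058283 ]
red 274 [ 0.49226137 -0.33707634  0.05486654] [ 0.52112324 -0.31078245  0.07096305]
tin>.05 510 [ 0.4969984  -0.33179192  0.06144655] ((0.501703679561615, -0.32777348160743713), (0.04790741205215454, 0.11023468524217606), 15.949089050292969)
```

View pics/crop1.png

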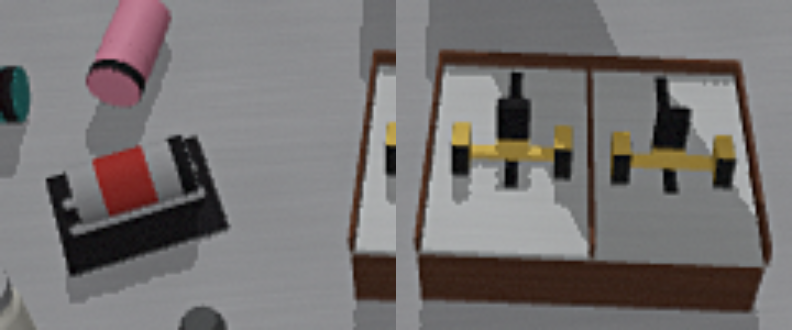

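The red-banded tin is confirmed in the crop's left panel: red at (125,180), lying in the black cradle at about (0.505,-0.326), yaw 16°. The rest is at about (0.530,0.0385), yaw -8.3°, deck height 0.062 as given. Lane b is on the left in the crop and lane a on the right. Next I move above tab a.

```bash
cat >> h.py <<'E'
O=np.array([.530,.0385]); YR=np.radians(-8.3)
EX=np.array([np.cos(YR),np.sin(YR)]); EY=np.array([-np.sin(YR),np.cos(YR)])
def rest2w(x,y,h):  # rest-frame x,y horizontal, h above deck measured vertically
    return np.array([*(O+x*EX+y*EY), .062+np.tan(np.radians(10))*x+h])
def go(grasp,yawdeg,off=.159):
    "tool-axis shift and turn to bring the grasp point to world point with tool yaw"
    s=arm.get_state(); R=R_of(s["ee_rot"]); d=np.array(grasp)+[0,0,off]-s["eef_pos"]
    t=-(yawdeg-np.degrees(s["ee_rot"][2])); t=(t+180)%360-180
    print("shift",np.round(R.T@d,4).tolist(),"turn",round(t,1), "t",s["t"],"F",np.round(s["force"],1))
E
python3 -c "
from h import *
go([*(O+.01*EX+.072*EY),.24],-98.3)"
```

```text
shift [0.4822, 0.3885, 0.0057] turn 78.7 t 0.6 F [-0.6  0.3 -1.2]
```

Call:
play_rows:
  targets:
    - [[0.482,0.388,0.006,78.7],[0.482,0.388,0.006,78.7],[0.482,0.388,0.006,78.7],[0.482,0.388,0.006,78.7],[0.482,0.388,0.006,78.7]]
  grip: 0
  newtons: 15

```text
t: 1.23
eef_pos: [0.3906, 0.3679, 0.402]
ee_rot: [-3.141, 0.001, -1.285]
force: [1.1, -0.2, -0.3]
width: 0.0876
```

```bash
python3 -c "
from h import *
go([*(O+.01*EX+.072*EY),.24],-98.3)"
```

```text
shift [0.2941, -0.08, 0.0029] turn 24.7 t 1.225 F [ 1.1 -0.2 -0.3]
```

Call:
play_rows:
  targets:
    - [[0.294,-0.08,0.003,24.7],[0.294,-0.08,0.003,24.7],[0.294,-0.08,0.003,24.7],[0.294,-0.08,0.003,24.7],[0.294,-0.08,0.003,24.7]]

```text
t: 1.85
eef_pos: [0.5519, 0.1091, 0.399]
ee_rot: [-3.141, 0.0, -1.711]
force: [0.9, 1.2, -0.4]
width: 0.0875
```

Run:
```python
from h import *
go([*(O+.01*EX+.072*EY),.24],-98.3)
P=cam("wrist"); im,d=cams.grab_frame("wrist"); cv2.imwrite("pics/w1.png",im[...,::-1])
c=cloud("wrist",d,P); np.savez("w1.npz",im=im,c=c)
print(np.round(P[1],3))
for q in("tab_a","chock_a"):
    for r in finder.masks_of("wrist",q)[:3]:
        m=r["mask"]&(d>0); p=c[m]; v=p[:,:2]-O
        L=np.c_[v@EX,v@EY,p[:,2]-.062-np.tan(np.radians(10))*(v@EX)]
        print(q,round(r["score"],2),m.sum(),np.round(np.percentile(L,[2,50,98],axis=0),3).tolist(), "top", np.round(np.median(L[L[:,2]>L[:,2].max()-.008],0),3))
```

```text
shift [0.001, 0.0014, -0.0] turn 0.3 t 1.85 F [ 0.9  1.2 -0.4]
[0.54  0.028 0.379]
tab_a 0.87 3137 [[-0.016, -0.099, 0.005], [0.004, -0.062, 0.03], [0.032, -0.018, 0.06]] top [-0.011 -0.071  0.058]
tab_a 0.77 3174 [[-0.012, 0.018, 0.006], [0.012, 0.071, 0.035], [0.038, 0.123, 0.059]] top [-0.007  0.071  0.059]
chock_a 0.74 3191 [[-0.016, -0.099, 0.001], [0.004, -0.061, 0.028], [0.033, -0.018, 0.06]] top [-0.011 -0.071  0.058]
chock_a 0.66 3197 [[-0.012, 0.018, 0.005], [0.012, 0.071, 0.035], [0.037, 0.123, 0.059]] top [-0.007  0.071  0.059]
```

View pics/w1.png

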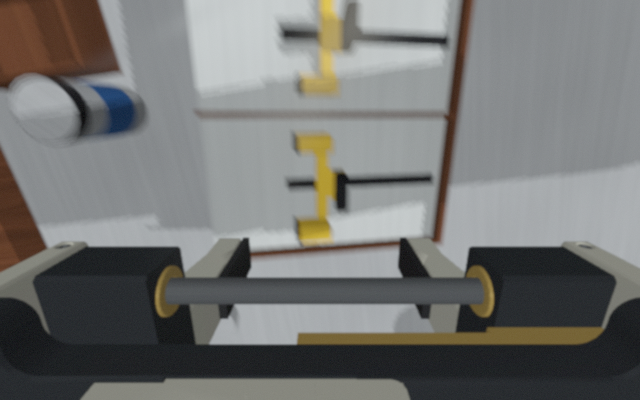

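The wrist view shows chock a at (325,180) and chock b at (335,35). The tab tops are at rest-frame (-0.007,0.071) and (-0.011,-0.071), 58 mm above the deck as specified. Now I pinch tab a.

```bash
python3 -c "
from h import *
go(rest2w(-.008,.071,.042),-98.3)"
```

```text
shift [0.0016, 0.0195, 0.1368] turn 0.1 t 2.0 F [-0.9  0.6  0.5]
```

Call:
play_rows:
  targets:
    - [[0.0015,0.0195,0.04,0],[0.0015,0.0195,0.09,0],[0.0015,0.0195,0.125,0],[0.0015,0.0195,0.137,0],[0.0015,0.0195,0.137,0]]
  grip: 90
  newtons: 10

```text
t: 2.62
eef_pos: [0.5316, 0.113, 0.2617]
ee_rot: [3.141, -0.001, -1.709]
force: [-0.7, 0.1, 1.5]
width: 0.0569
```

Call:
play_rows:
  targets:
    - [[0,0,0,0],[0,0,0,0],[0,0,0,0],[0,0,0,0],[0,0,0,0]]
  grip: 255
  newtons: 10

```text
t: 3.25
eef_pos: [0.5315, 0.1123, 0.2617]
ee_rot: [-3.141, 0.0, -1.711]
force: [0.6, -0.2, 0.6]
width: 0.0119
```

Call:
play_rows:
  targets:
    - [[0,0.004,0.0007,0],[0,0.009,0.0016,0],[0,0.014,0.0025,0],[0,0.019,0.0034,0],[0,0.022,0.0039,0]]

```text
t: 3.88
eef_pos: [0.5093, 0.1155, 0.2577]
ee_rot: [-3.142, 0.0, -1.71]
force: [0.5, 0.6, 2.3]
width: 0.012
```

Call:
play_rows:
  targets:
    - [[0,0.002,0.0004,0],[0,0.004,0.0007,0],[0,0.006,0.0011,0]]

```text
t: 4.25
eef_pos: [0.5038, 0.1163, 0.2567]
ee_rot: [-3.141, 0.0, -1.71]
force: [-0.5, -0.4, 4.1]
width: 0.0124
```

Call:
play_rows:
  targets:
    - [[0,0.002,0.0004,0],[0,0.004,0.0007,0],[0,0.006,0.0011,0]]

```text
t: 4.62
eef_pos: [0.4978, 0.1171, 0.2557]
ee_rot: [-3.141, 0.0, -1.71]
force: [-1.1, -0.3, 6.2]
width: 0.0115
```

Call:
play_rows:
  targets:
    - [[0,0.002,0.0,0],[0,0.004,0.0004,0],[0,0.006,0.0008,0]]

```text
t: 5.0
eef_pos: [0.4918, 0.118, 0.2546]
ee_rot: [3.142, 0.0, -1.71]
force: [0.5, 1.3, 2.0]
width: 0.0119
```

Call:
play_rows:
  targets:
    - [[0,0.002,0.0003,0],[0,0.004,0.0006,0],[0,0.006,0.001,0]]

```text
t: 5.38
eef_pos: [0.4858, 0.1188, 0.2536]
ee_rot: [3.142, 0.0, -1.71]
force: [1.2, 1.3, 0.6]
width: 0.0119
```

Call:
play_rows:
  targets:
    - [[0,0.002,0.0003,0],[0,0.004,0.0006,0]]

```text
t: 5.62
eef_pos: [0.4818, 0.1194, 0.2529]
ee_rot: [3.141, 0.0, -1.711]
force: [0.5, 1.9, -3.4]
width: 0.0118
```

Call:
play_rows:
  targets:
    - [[0,0.002,0.0004,0],[0,0.004,0.0008,0],[0,0.006,0.0012,0]]

```text
t: 6.0
eef_pos: [0.476, 0.1202, 0.2519]
ee_rot: [-3.142, 0.0, -1.71]
force: [0.4, 2.6, -3.3]
width: 0.0122
```

Call:
play_rows:
  targets:
    - [[0,0.002,0.0004,0],[0,0.004,0.0008,0],[0,0.006,0.0012,0]]

```text
t: 6.38
eef_pos: [0.4701, 0.1211, 0.2508]
ee_rot: [-3.141, 0.0, -1.71]
force: [0.7, 3.5, -2.4]
width: 0.012
```

Call:
play_rows:
  targets:
    - [[0,0.002,0.0004,0],[0,0.004,0.0008,0],[0,0.006,0.0012,0]]

```text
t: 6.75
eef_pos: [0.4642, 0.1219, 0.2497]
ee_rot: [-3.141, 0.0, -1.71]
force: [0.5, 2.5, 0.8]
width: 0.0121
```

Chock a ran 68 mm with no stop, so it is worn and b should be the good one. I release a and go to b.

Call:
play_rows:
  targets:
    - [[0,0,0,0],[0,0,0,0],[0,0,-0.02,0],[0,0,-0.06,0],[0,0,-0.085,0]]
  grip: 90

```text
t: 7.38
eef_pos: [0.4643, 0.1216, 0.3361]
ee_rot: [-3.141, 0.0, -1.71]
force: [0.0, -0.1, 0.1]
width: 0.0542
```

```bash
python3 -c "
from h import *
go(rest2w(-.0115,-.071,.042)+[0,0,.07],-98.3)"
```

```text
shift [0.1441, -0.0648, 0.0051] turn 0.3 t 7.375 F [ 0.  -0.1  0.1]
```

Call:
play_rows:
  targets:
    - [[0.144,-0.065,0.005,0.3],[0.144,-0.065,0.005,0.3],[0.144,-0.065,0.005,0.3],[0.144,-0.065,0.005,0.3],[0.144,-0.065,0.025,0.3]]

```text
t: 8.0
eef_pos: [0.5089, -0.0302, 0.3103]
ee_rot: [-3.139, 0.001, -1.717]
force: [0.1, -0.9, -0.6]
width: 0.0572
```

Call:
play_rows:
  targets:
    - [[0,0,0.025,0],[0,0,0.04,0],[0,0,0.05,0],[0,0,0.05,0]]

```text
t: 8.5
eef_pos: [0.5084, -0.0297, 0.2591]
ee_rot: [3.141, -0.001, -1.715]
force: [0.0, 0.3, 0.2]
width: 0.057
```

Call:
play_rows:
  targets:
    - [[0,0,0,0],[0,0,0,0],[0,0,0,0],[0,0,0,0],[0,0,0,0]]
  grip: 255
  newtons: 10

```text
t: 9.12
eef_pos: [0.5085, -0.0298, 0.2596]
ee_rot: [-3.141, 0.0, -1.716]
force: [-0.2, -0.7, 0.4]
width: 0.0123
```

Call:
play_rows:
  targets:
    - [[0,0.004,0.0007,0],[0,0.008,0.0014,0],[0,0.012,0.0021,0],[0,0.016,0.0028,0],[0,0.02,0.0035,0]]

```text
t: 9.75
eef_pos: [0.4884, -0.0269, 0.256]
ee_rot: [3.142, -0.0, -1.716]
force: [-0.1, -0.9, 0.5]
width: 0.0121
```

Call:
play_rows:
  targets:
    - [[0,0.0015,0.0003,0],[0,0.003,0.0005,0],[0,0.0045,0.0008,0]]

```text
t: 10.12
eef_pos: [0.4842, -0.0263, 0.2552]
ee_rot: [-3.142, -0.0, -1.716]
force: [0.2, 0.4, 1.8]
width: 0.0121
```

Call:
play_rows:
  targets:
    - [[0,0.0015,0.0003,0],[0,0.003,0.0005,0]]

```text
t: 10.38
eef_pos: [0.4812, -0.0259, 0.2547]
ee_rot: [3.142, -0.0, -1.716]
force: [0.4, -0.8, 2.0]
width: 0.0123
```

Call:
play_rows:
  targets:
    - [[0,0.0015,0.0003,0],[0,0.003,0.0005,0]]

```text
t: 10.62
eef_pos: [0.4782, -0.0254, 0.2542]
ee_rot: [3.142, -0.0, -1.716]
force: [-0.1, -1.0, 0.6]
width: 0.0118
```

Call:
play_rows:
  targets:
    - [[0,0.0015,0.0003,0],[0,0.003,0.0005,0]]

```text
t: 10.88
eef_pos: [0.4752, -0.025, 0.2537]
ee_rot: [3.141, -0.0, -1.716]
force: [0.4, -0.7, 1.2]
width: 0.0117
```

Call:
play_rows:
  targets:
    - [[0,0.0015,0.0003,0],[0,0.003,0.0005,0]]

```text
t: 11.12
eef_pos: [0.4726, -0.0245, 0.2532]
ee_rot: [-3.141, 0.0, -1.715]
force: [5.7, -4.7, -4.5]
width: 0.0121
```

Call:
play_rows:
  targets:
    - [[0,0.0015,0.0003,0],[0,0.003,0.0005,0]]

```text
t: 11.38
eef_pos: [0.4716, -0.0243, 0.2533]
ee_rot: [-3.136, 0.0, -1.714]
force: [15.9, -12.3, -10.3]
width: 0.0118
```

Call:
play_rows:
  targets:
    - [[0,0.0015,0.0003,0],[0,0.003,0.0005,0]]

```text
t: 11.62
eef_pos: [0.47, -0.0237, 0.2534]
ee_rot: [-3.133, 0.001, -1.714]
force: [18.5, -13.4, -9.1]
width: 0.0145
```

Chock b stops hard after about 37 mm (18 N), so it has the good catch. I release and lift here, then go to the tin.

Call:
play_rows:
  targets:
    - [[0,-0.004,-0.0005,0],[0,-0.004,-0.0005,0],[0,-0.004,-0.02,0],[0,-0.004,-0.07,0],[0,-0.004,-0.12,0]]
  grip: 90

```text
t: 12.25
eef_pos: [0.4698, -0.0242, 0.3731]
ee_rot: [3.14, -0.0, -1.716]
force: [1.3, 0.0, 0.2]
width: 0.0547
```

Run:
```python
from h import *
go([.506,-.326+.09,.19],-74)
```

```text
shift [0.2044, -0.0664, 0.0241] turn -24.3 t 12.25 F [1.3 0.  0.2]
```

Call:
play_rows:
  targets:
    - [[0.204,-0.066,0.024,-24.3],[0.204,-0.066,0.024,-24.3],[0.204,-0.066,0.024,-24.3],[0.204,-0.066,0.024,-24.3],[0.204,-0.066,0.024,-24.3]]
  grip: 0

```text
t: 12.88
eef_pos: [0.5059, -0.238, 0.3467]
ee_rot: [3.139, 0.001, -1.295]
force: [-0.9, -0.5, -0.1]
width: 0.0874
```

Run:
```python
from h import *
P=cam("wrist"); im,d=cams.grab_frame("wrist"); cv2.imwrite("pics/w2.png",im[...,::-1]); c=cloud("wrist",d,P)
I=im.astype(int)
m=(d>0)&(c[...,2]>.03)&(c[...,2]<.1)&(abs(c[...,0]-.506)<.1)&(abs(c[...,1]+.326)<.1)
red=m&(I[...,0]>120)&(I[...,1]<90)&(I[...,2]<90)
k=c[red]; print("red",red.sum(),k.mean(0),k[:,2].max(),cv2.minAreaRect(k[:,:2].astype(np.float32)))
t=c[m&(c[...,2]>.045)]; print("tin",len(t),cv2.minAreaRect(t[:,:2].astype(np.float32)),np.percentile(t[:,2],99))
tp=c[m&(c[...,2]>np.percentile(t[:,2],99)-.004)]; ctr=tp.mean(0); u,s,v=np.linalg.svd(tp[:,:2]-ctr[:2],full_matrices=False); print("top ridge",ctr,"axis",np.degrees(np.arctan2(v[0][1],v[0][0])))
sc,ds=cams.grab_frame("scene"); cs=cloud("scene",ds); np.savez("s2.npz",im=sc,d=ds)
for cc,dd,nm in((cs,ds,"scene"),):
  for r in finder.masks_of(nm,"chock_a")[:2]:
    p=cc[r["mask"]&(dd>0)]; v=p[:,:2]-O; L=np.c_[v@EX,v@EY,p[:,2]-.062-np.tan(np.radians(10))*(v@EX)]
    print(r["score"],len(p),np.round(np.percentile(L,[2,50,98],axis=0),3).tolist())
go([.506,-.326,.1],-74)
```

```text
red 3379 [ 0.50933298 -0.3315684   0.06115419] 0.06802397651710862 ((0.5075088143348694, -0.3313174843788147), (0.054962158203125, 0.04524535313248634), 15.742291450500488)
tin 8018 ((0.505779504776001, -0.32511770725250244), (0.05476948991417885, 0.11007499694824219), 15.50273609161377) 0.06714777706451443
top ridge [ 0.50679808 -0.32814318  0.0651453 ] axis 105.63493412405928
0.96 427 [[-0.046, -0.123, -0.003], [-0.026, -0.07, 0.019], [0.003, -0.019, 0.056]]
0.91 444 [[-0.087, 0.019, -0.004], [-0.055, 0.074, 0.019], [-0.027, 0.125, 0.057]]
shift [0.0873, 0.0249, 0.0889] turn -0.0 t 13.025 F [0.5 0.6 0.3]
```

View pics/w2.png

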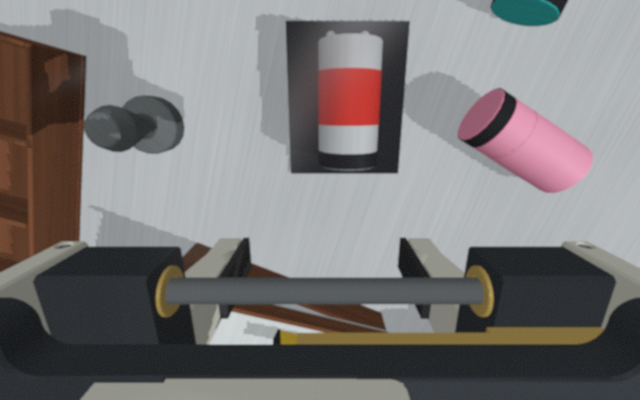

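The tin is centred at (0.506,-0.326), yaw 15.6°. It shows at pixel (350,95) with the red band and black end, and the pink one at (525,140) is clear of the gripper. Chock b is still at its catch, with its tab about 30 mm uphill of a's. Now I grasp the tin.

Call:
play_rows:
  targets:
    - [[0.05,0.025,0.03,0.4],[0.087,0.025,0.075,0.4],[0.087,0.025,0.11,0.4],[0.087,0.025,0.134,0.4],[0.087,0.025,0.144,0.4]]
  grip: 0

```text
t: 13.65
eef_pos: [0.5062, -0.3249, 0.2032]
ee_rot: [3.14, 0.001, -1.297]
force: [-0.1, 0.4, 0.2]
width: 0.0875
```

```bash
python3 -c "
from h import *
go([.506,-.326,.045],-74.4)"
```

```text
shift [0.0011, 0.0005, -0.0008] turn 0.1 t 13.65 F [-0.1  0.4  0.2]
```

Call:
play_rows:
  targets:
    - [[0,0,0,0],[0,0,0,0],[0,0,0,0],[0,0,0,0]]
  grip: 255
  newtons: 30

```text
t: 14.15
eef_pos: [0.5065, -0.3262, 0.2051]
ee_rot: [-3.14, -0.001, -1.298]
force: [-1.7, 2.3, 5.1]
width: 0.0558
```

Call:
play_rows:
  targets:
    - [[0,0,-0.01,0],[0,0,-0.03,0],[0,0,-0.06,0],[0,0,-0.1,0],[0,0,-0.13,0]]

```text
t: 14.78
eef_pos: [0.5058, -0.3261, 0.3357]
ee_rot: [3.141, 0.0, -1.299]
force: [0.7, 0.1, -6.7]
width: 0.0549
```

```bash
python3 -c "
from h import *
go(rest2w(.032,-.072,.0284+.007+.06),-98.3)"
```

```text
shift [-0.2659, -0.1214, 0.0137] turn 23.9 t 14.775 F [ 0.7  0.1 -6.7]
```

Call:
play_rows:
  targets:
    - [[-0.266,-0.121,0.0,23.9],[-0.266,-0.121,0.0,23.9],[-0.266,-0.121,0.0,23.9],[-0.266,-0.121,0.0,23.9],[-0.266,-0.121,0.0,23.9]]

```text
t: 15.4
eef_pos: [0.5506, -0.0354, 0.3342]
ee_rot: [3.14, 0.0, -1.716]
force: [1.6, 0.2, -5.7]
width: 0.0553
```

Call:
play_rows:
  targets:
    - [[0,0,0,0],[0,0,0,0]]

```text
t: 15.65
eef_pos: [0.5507, -0.0373, 0.3339]
ee_rot: [3.14, -0.0, -1.715]
force: [-1.1, -0.7, -6.3]
width: 0.0553
```

Run:
```python
from h import *
go(rest2w(.032,-.072,.0284+.007+.06),-98.3)
P=cam("wrist"); im,d=cams.grab_frame("wrist"); cw=cloud("wrist",d,P)
sc,ds=cams.grab_frame("side"); c=cloud("side",ds)
s2,d2=cams.grab_frame("scene"); c2=cloud("scene",d2)
cv2.imwrite("pics/hover.png",np.hstack([cv2.resize(sc[130:250,220:380,::-1],None,fx=2.5,fy=2.5),cv2.resize(s2[130:250,260:420,::-1],None,fx=2.5,fy=2.5)]))
e=arm.get_state()["eef_pos"]
for cc,i in((c,sc),(c2,s2)):
    I=i.astype(int); m=(np.linalg.norm(cc[...,:2]-e[:2],axis=-1)<.09)&(I[...,0]>100)&(I[...,1]<80)&(I[...,2]<80)&(cc[...,2]>.09)
    k=cc[m]; v=k[:,:2]-O; print(len(k), "red rest x,y range",np.percentile(v@EX,[2,98]),np.percentile(v@EY,[2,98]),"z",np.percentile(k[:,2],[2,98]),"tcp",e)
```

```text
shift [0.0, -0.0006, 0.0119] turn 0.0 t 15.65 F [-1.1 -0.7 -6.3]
112 red rest x,y range [0.00385301 0.04049455] [-0.10092458 -0.06612262] z [0.15414494 0.19827054] tcp [ 0.55082976 -0.03844173  0.3340579 ]Traceback (most recent call last):
  File "<stdin>", line 10, in <module>
    return _quantile_unchecked(
        a, q, axis, out, overwrite_input, method, keepdims, weights)
    return _ureduce(a,
                    func=_quantile_ureduce_func,
    ...<5 lines>...
                    overwrite_input=overwrite_input,
                    method=method)
    r = func(a, **kwargs)
    result = _quantile(arr,
                       quantiles=q,
    ...<2 lines>...
                       out=out,
                       weights=wgt)
    slices_having_nans = np.isnan(arr[-1, ...])
                                  ~~~^^^^^^^^^
IndexError: index -1 is out of bounds for axis 0 with size 0
```

View pics/hover.png

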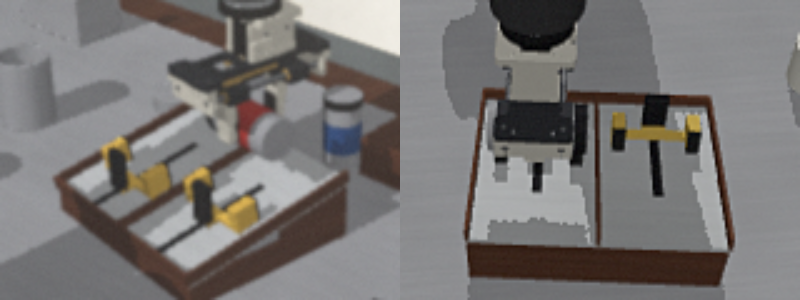

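The tin hangs in lane b, uphill of chock b (side-view crop at (250,135); chock b is at (215,200)). I descend slowly, about 9 mm uphill of the bearing position.

Call:
play_rows:
  targets:
    - [[0,-0.0035,0.015,0],[0,-0.0035,0.03,0],[0,-0.0035,0.045,0],[0,-0.0035,0.055,0],[0,-0.0035,0.062,0]]

```text
t: 16.42
eef_pos: [0.5547, -0.038, 0.2713]
ee_rot: [3.141, -0.0, -1.716]
force: [-0.2, 0.1, -6.2]
width: 0.0553
```

Call:
play_rows:
  targets:
    - [[0,0,0.002,0],[0,0,0.004,0],[0,0,0.004,0]]

```text
t: 16.8
eef_pos: [0.5548, -0.0379, 0.2685]
ee_rot: [-3.141, 0.0, -1.716]
force: [0.4, 0.2, -5.9]
width: 0.0553
```

Call:
play_rows:
  targets:
    - [[0,0,0.001,0],[0,0,0.002,0],[0,0,0.002,0]]

```text
t: 17.18
eef_pos: [0.5547, -0.038, 0.2662]
ee_rot: [3.142, 0.0, -1.716]
force: [0.1, -0.5, -6.8]
width: 0.0552
```

Call:
play_rows:
  targets:
    - [[0,0,0.001,0],[0,0,0.0015,0],[0,0,0.0015,0]]

```text
t: 17.55
eef_pos: [0.5547, -0.038, 0.2646]
ee_rot: [3.141, -0.0, -1.716]
force: [-0.5, 0.3, -6.6]
width: 0.0553
```

Call:
play_rows:
  targets:
    - [[0,0,0.001,0],[0,0,0.001,0],[0,0,0.001,0]]

```text
t: 17.92
eef_pos: [0.5547, -0.0379, 0.2639]
ee_rot: [-3.141, 0.0, -1.716]
force: [-0.0, 0.4, -4.5]
width: 0.0551
```

Call:
play_rows:
  targets:
    - [[0,0,0.001,0],[0,0,0.001,0],[0,0,0.001,0]]

```text
t: 18.3
eef_pos: [0.5547, -0.0379, 0.2638]
ee_rot: [-3.141, -0.0, -1.715]
force: [-4.0, 1.6, 5.2]
width: 0.0553
```

Deck contact came at TCP z 0.2639 (predicted 0.2636). I ease up about 1 mm and go down the slope to the chock.

Call:
play_rows:
  targets:
    - [[0,0,-0.0015,0],[0,0.002,-0.0012,0],[0,0.004,-0.0008,0],[0,0.006,-0.0005,0],[0,0.006,-0.0005,0]]

```text
t: 18.92
eef_pos: [0.5486, -0.0371, 0.2631]
ee_rot: [3.141, -0.0, -1.716]
force: [-0.2, 0.1, -4.9]
width: 0.0552
```

Call:
play_rows:
  targets:
    - [[0,0.001,0.0002,0],[0,0.002,0.0004,0],[0,0.002,0.0004,0]]

```text
t: 19.3
eef_pos: [0.5467, -0.0368, 0.2628]
ee_rot: [3.142, -0.0, -1.716]
force: [-0.5, 0.2, -6.3]
width: 0.0555
```

Call:
play_rows:
  targets:
    - [[0,0.001,0.0002,0],[0,0.0015,0.0003,0],[0,0.0015,0.0003,0]]

```text
t: 19.68
eef_pos: [0.5453, -0.0366, 0.2625]
ee_rot: [3.142, 0.0, -1.716]
force: [-0.8, 0.5, -6.4]
width: 0.0554
```

Call:
play_rows:
  targets:
    - [[0,0.001,0.0002,0],[0,0.001,0.0002,0],[0,0.001,0.0002,0]]

```text
t: 20.05
eef_pos: [0.5444, -0.0364, 0.2624]
ee_rot: [-3.141, 0.0, -1.716]
force: [0.9, -0.3, -5.6]
width: 0.0555
```

Call:
play_rows:
  targets:
    - [[0,0.001,0.0002,0],[0,0.001,0.0002,0],[0,0.001,0.0002,0]]

```text
t: 20.42
eef_pos: [0.5437, -0.0363, 0.2624]
ee_rot: [-3.14, 0.0, -1.715]
force: [3.9, -1.9, -5.8]
width: 0.0551
```

Call:
play_rows:
  targets:
    - [[0,0.001,0.0002,0],[0,0.001,0.0002,0],[0,0.001,0.0002,0]]

```text
t: 20.8
eef_pos: [0.5433, -0.0362, 0.2625]
ee_rot: [-3.139, 0.0, -1.715]
force: [6.3, -3.0, -6.6]
width: 0.0553
```

Contact with the chock at about 6 N. The weight is still on the gripper, so I settle it onto the deck.

Call:
play_rows:
  targets:
    - [[0,0,0.0005,0],[0,0,0.0008,0],[0,0,0.0008,0]]

```text
t: 21.18
eef_pos: [0.5434, -0.0361, 0.2621]
ee_rot: [-3.138, 0.0, -1.715]
force: [5.6, -2.7, -3.4]
width: 0.0552
```

Call:
play_rows:
  targets:
    - [[0,0,0.0005,0],[0,0,0.0008,0],[0,0,0.0008,0]]

```text
t: 21.55
eef_pos: [0.5434, -0.036, 0.2618]
ee_rot: [-3.138, 0.001, -1.715]
force: [3.9, -1.7, 5.1]
width: 0.0555
```

Call:
play_rows:
  targets:
    - [[0,0,0,0],[0,0,0,0],[0,0,0,0],[0,0,0,0]]
  grip: 66

```text
t: 22.05
eef_pos: [0.5421, -0.0361, 0.2601]
ee_rot: [3.141, -0.0, -1.716]
force: [-0.4, 0.4, -0.2]
width: 0.0649
```

Call:
play_rows:
  targets:
    - [[0,0,-0.005,0],[0,0,-0.015,0],[0,0,-0.035,0],[0,0,-0.07,0],[0,0,-0.1,0]]

```text
t: 22.68
eef_pos: [0.5423, -0.0362, 0.3624]
ee_rot: [-3.141, 0.0, -1.715]
force: [0.5, 0.2, -0.3]
width: 0.0648
```

Call:
play_rows:
  targets:
    - [[-0.06,0.03,-0.05,0],[-0.12,0.06,-0.05,0],[-0.18,0.08,-0.05,0],[-0.22,0.08,-0.05,0],[-0.22,0.08,-0.05,0]]

```text
t: 23.3
eef_pos: [0.4946, 0.1966, 0.4112]
ee_rot: [-3.141, 0.001, -1.711]
force: [-0.7, -0.4, 0.1]
width: 0.0647
```

Run:
```python
from h import *
s2,d2=cams.grab_frame("scene"); c=cloud("scene",d2); sc,_=cams.grab_frame("side")
cv2.imwrite("pics/fin.png",np.hstack([cv2.resize(sc[150:250,230:370,::-1],None,fx=2.8,fy=2.8),cv2.resize(s2[150:250,270:410,::-1],None,fx=2.8,fy=2.8)]))
I=s2.astype(int); m=(np.linalg.norm(c[...,:2]-[.54,-.036],axis=-1)<.1)&(I[...,0]>100)&(I[...,1]<80)&(I[...,2]<80)&(c[...,2]>.08)
k=c[m]; v=k[:,:2]-O; print(len(k),"red x,y",np.percentile(v@EX,[2,98]),np.percentile(v@EY,[2,98]),"z",np.percentile(k[:,2],[2,98]))
for r in finder.masks_of("scene","chock_a")[:2]:
    p=c[r["mask"]&(d2>0)]; v=p[:,:2]-O; L=np.c_[v@EX,v@EY]; print(r["score"],len(p),np.round(np.percentile(L,[2,50,98],axis=0),3).tolist())
print(arm.get_state()["t"],arm.get_state()["eef_pos"])
```

```text
279 red x,y [0.01190782 0.05568224] [-0.09918588 -0.05548802] z [0.09210007 0.12249803]
0.79 400 [[-0.078, 0.02], [-0.055, 0.072], [-0.027, 0.124]]
0.69 177 [[-0.046, -0.121], [-0.039, -0.07], [-0.011, -0.019]]
23.45 [0.49470935 0.19291387 0.41068888]
```

View pics/fin.png

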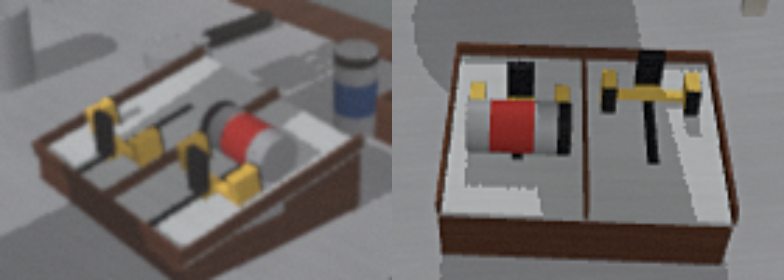

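The tin lies squarely across lane b against both cheeks (scene crop (515,125)), at its predicted position, with chock b unmoved at its catch. I wait a moment, check that nothing has moved, then hand in.

Call:
play_rows:
  targets:
    - [[0,0,-0.01,0],[0,0,-0.01,0],[0,0,-0.01,0],[0,0,-0.01,0],[0,0,-0.01,0]]

```text
t: 24.08
eef_pos: [0.4949, 0.193, 0.4202]
ee_rot: [3.141, -0.0, -1.716]
force: [-0.3, -0.4, -0.6]
width: 0.065
```

Run:
```python
from h import *
s2,d2=cams.grab_frame("scene"); c=cloud("scene",d2)
I=s2.astype(int); m=(np.linalg.norm(c[...,:2]-[.54,-.036],axis=-1)<.1)&(I[...,0]>100)&(I[...,1]<80)&(I[...,2]<80)&(c[...,2]>.08)
k=c[m]; v=k[:,:2]-O; x=np.percentile(v@EX,[2,98]); print(len(k),x,np.percentile(k[:,2],98))
if abs(x[1]-.0557)<.002: job_done(); print("done")
```

```text
277 [0.01165237 0.05571039] 0.12270520238895093
the job is handed in; nothing more can be done
done
```

The red-banded tin is lying across lane b against chock b, and the job is handed in at about 24 s of the 61 s allowed.

- **Chocks:** chock a ran 68 mm with no stop, so it is the worn one. I let go of it near the bottom. Chock b stopped hard after about 37 mm, at about 18 N along the slope (peak about 25 N in all), so I left it down on its catch.
- **Tin:** I took it from the cradle and touched the deck about 9 mm uphill of chock b. I then eased it down to the chock, pressed at about 6 N, lowered its weight onto the deck and let go.
- **Last checks:** the tin sat where predicted and had moved less than 0.5 mm about 0.7 s later. Chock b looked unmoved at its downhill edge; the tin hid the rest of it. The robot was clear of everything.
- **Not checked:** I took no separate measurement of the other things on the counter after the job. I saw no contact with them in the readings or pictures.

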